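# Sort the things left on the entrance credenza

### The job

Sort what was left on the credenza: the car key remote and the gate remote go in the grey ceramic bowl, the spectacle case lies flat, right way up and lengthwise in the walnut tray, and both candle glasses stand upright, side by side, on the round steel tray, set down gently. Leave the glass orb and the coin purse where they are.

Things in the scene. Friction and masses are not known exactly. Their poses are not given: they have to be found in the camera images.
- car_remote: Car key remote: a black rounded slab, 62 x 36 x 15 mm, with three rubber buttons on top and a steel key ring lying flat at one end (the ring reaches 47 mm from the origin). About 70 g. Lies flat, buttons up. Origin: centre of the slab's underside; x runs along the slab towards the ring, z up.
- gate_remote: Garage gate remote: a plain light grey slab, 56 x 34 x 13 mm, with two round black buttons and no ring. 45 g. Lies flat, buttons up. Origin: centre of its underside; x along its length, z up.
- glasses_case: Hard spectacle case: a closed dark brown rounded clamshell, 146 mm long (x), 54 mm wide (y), 40 mm tall (z), edges rounded at 10 mm, about 0.15 kg. Lies flat, right way up. Origin: centre of its underside.
- candle_1: Candle glass: a straight round clear tumbler with cream wax and a wick in it, 58 mm across, 66 mm tall, about 0.25 kg, one of two alike. Stands upright at the start. Origin: centre of its underside, z up.
- candle_2: Candle glass: a straight round clear tumbler with cream wax and a wick in it, 58 mm across, 66 mm tall, about 0.25 kg, one of two alike. Stands upright at the start. Origin: centre of its underside, z up.
- bowl: Grey ceramic bowl, round, wide and low: 200 mm across the rim, 50 mm tall, wall 5 mm; its flat inner floor is 6 mm above the origin and about 150 mm across. Heavy, stays where it stands. Origin: centre of its underside.
- walnut_tray: Dark walnut tray, rectangular, grey felt lining: 191 x 136 mm outside, 175 (x) x 120 (y) mm inside, walls 8 mm thick and 18 mm tall, inner floor 5 mm above the origin. Stays where it stands. Origin: centre of its underside; x along its length.
- candle_tray: Round polished steel candle tray: 190 mm across, rim 12 mm tall and 3 mm thick, flat inner floor 4 mm above the origin and 176 mm across. Stays where it stands. Origin: centre of its underside.
- orb: Glass orb, pale green, 50 mm ball fixed on a 48 mm round steel foot, 59 mm tall in all. Not part of the sorting; loose. Origin: centre of the foot's underside.
- purse: Silicone coin purse, dusty pink oval, 59 x 50 x 22 mm, with a slit on top. Not part of the sorting; loose. Origin: on its underside, about 4.5 mm from its middle (which lies along +x).

How it is judged:
At the end, for the whole second after the job is handed in: All at rest: both remotes in the bowl (within 80 mm of its centre, below the rim); case flat on the walnut tray floor, within 36 mm and 0.3 rad of its length; both glasses upright on the steel tray floor, within 60 mm of its centre; orb and purse moved under 20 mm (linear speed of each of car_remote, gate_remote, glasses_case, candle_1, candle_2 below 0.02 m/s and angular speed of each of car_remote, gate_remote, glasses_case, candle_1, candle_2 below 0.2 rad/s and horizontal distance between each of car_remote, gate_remote and bowl below 0.08 m and z of each of car_remote, gate_remote in the frame of bowl below 0.042 m and horizontal distance between glasses_case and walnut_tray below 0.036 m and z of glasses_case in the frame of walnut_tray below 0.01 m and angle between glasses_case's own z axis and vertical below 0.12 rad and angle between the x axis of glasses_case and the x axis of walnut_tray, either way round below 0.3 rad and horizontal distance between each of candle_1, candle_2 and candle_tray below 0.06 m and z of each of candle_1, candle_2 in the frame of candle_tray below 0.009 m and angle between each of candle_1, candle_2's own z axis and vertical below 0.1 rad and distance of each of orb, purse from where it was at the start of the episode below 0.02 m); the robot touches nothing.
It fails at once if the glass orb is pushed more than 20 mm (distance of orb from where it was at the start of the episode above 0.02 m).
It fails at once if the coin purse is pushed more than 20 mm (distance of purse from where it was at the start of the episode above 0.02 m).
It fails at once if a candle glass is dropped from well above the steel tray or slammed down on it (horizontal distance between candle_1 and candle_tray below 0.09 m and z of candle_1 in the frame of candle_tray below 0.03 m and linear speed of candle_1 above 0.6 m/s).
It fails at once if a candle glass is dropped from well above the steel tray or slammed down on it (horizontal distance between candle_2 and candle_tray below 0.09 m and z of candle_2 in the frame of candle_tray below 0.03 m and linear speed of candle_2 above 0.6 m/s).
It also fails if it takes over 136 s, if anything falls off the work surface, if the arm or the gripper's body presses on something with over 40 N, if the wrist force passes 120 N, or if a joint passes its speed limit or range.

### The arm

A 6-joint arm with a two-finger parallel gripper is mounted at the origin on the work surface. World frame = base frame: x ahead of the robot, y to its left, z up, the work surface at z = 0. Lengths are in m, angles in rad, forces in N, time in s.
With the tool pointing down it reaches from about 0.375 to 0.925 m from the base axis. Payload 5.7 kg.
Tool frame: the origin (TCP) lies midway between the tips of the shut fingers; the grasp point (between the pads) lies 19 mm behind it; z points along the fingers, x is the direction in which the jaws open and shut, and the axes are right-handed (so a half turn about z gives the same grasp; the last joint's range is limited). The gripper opens to 88 mm and grips with 3 to 60 N. Pads are 20 mm wide; open, the fingers measure 115 mm over their backs; the gripper's body (75 mm by 178 mm) begins 61 mm behind the grasp point.
Start: joints at [-1.242, 0.359, 1.51, -0, 1.272, -0.115], TCP at [0.258, -0.542, 0.223] pointing down, gripper open.
Joint ranges: [-2.97, 2.97], [-1.01, 2.36], [0.21, 2.38], [-0.96, 4.11], [0.2, 2.71], [-2.98, 2.98]. Speed limits (rad/s): [2.39, 2.39, 3.14, 3.14, 3.14, 3.14].

### API

Orientations are given as a unit quaternion [x, y, z, w].
In Python, from bench import move_ptp, servo_line, goto_joints, move_gripper, sleep, inverse_kinematics, capture, PlanningError, close_job, spot_in, silhouettes, current_clock, current_joint_pos, current_qvel, current_joint_torque, current_position, current_orientation, current_force, current_torque, current_finger_gap gives the robot as it stands. Calls block until the motion is done:
- move_ptp(position, orientation): joint-space move of the TCP to a pose.
- servo_line(position, orientation=None, rate=0.15, contact_N=None): straight line of the TCP; orientation=None keeps the orientation; rate is the mean speed in m/s. With contact_N (N) it stops when the force on the tool has changed by that much, and returns True; else False.
- goto_joints(angles): joint-space move.
- move_gripper(opening): finger opening in m; the grip force is fixed at half the most; returns when the fingers have stopped.
- sleep(seconds).
- inverse_kinematics(position, orientation): joint angles nearest the present ones, or None.
- capture(name): name is "scene" or "top" or "wrist"; returns a dict with "image" (400x640x3 uint8, blue, green, red), "range_z" (400x640 float32, m along the optical axis (not along the pixel's ray), 0 where there is no reading), "intrinsics" (3x3 intrinsics, pixels), "k1" (the pictures are not rectified: a ray, as slopes to the right and down, at radius r is drawn at 1 + k1 r^2 times it, then the intrinsics apply), "R" (3x3) and "t" (3): a world point X has camera coordinates R X + t. Camera axes: x right, y down, z forward; pixel columns grow to the right and rows downward; lengths in m; the calibration is good to about 2 mm. A picture is of the moment at which its call begins.
A pose or a line that the arm cannot do raises PlanningError and nothing moves.
- close_job(): hands the job in, once; it reports no verdict.
Trained networks look in the newest picture that a camera, given by its name, has taken for a name from the list of things; names that differ only in an ending like _2 or _b are one class to them, and where a whole thing is asked for, a point or a joint stands for the part that bears it (a point fixed in the world has none). Each returns a list of dicts, best first, with "conf" (0 to 1); they miss things now and then, are a little off and sometimes report something else, mostly with a low value. They report only what shows in the picture. A call takes as long as a camera call.
- spot_in(camera, query): "xy" ([column, row] in pixels, amid what is visible of it).
- silhouettes(camera, query): "region" (400x640 bool, what is visible of it) and "xy" ([column, row] in pixels, amid what is visible of it).
Readings, each from a call of its own:
- current_clock(): time.
- current_joint_pos(): joint angles.
- current_qvel(): joint speeds.
- current_joint_torque(): joint torques, N m.
- current_position(): TCP position.
- current_orientation(): TCP orientation.
- current_force(): force on the tool from outside, world axes, zero at the start.
- current_torque(): the same for the moment, N m.
- current_finger_gap(): finger opening in m.
Only numpy, scipy, OpenCV 4.12 (cv2) and the standard library are available. Lean on these libraries where they do the work, as an engineer would, in place of code of your own. Each camera call takes 0.05 s, during which the arm holds its last target. There are 200 camera calls.

## Working session

There is one attempt and no reset: what is moved stays moved. The work goes in short steps, each a Python script; the robot and the scene stay as the last script left them, time stands still between calls to the robot, and variables do not carry over. Pictures are saved under pics/ and viewed, about 12 in all and at most 16, crops included, and the job is handed in when it is done.

```bash
ls; mkdir -p pics; cat > h.py <<'E'
import numpy as np, cv2
from bench import *
def rays(c,uv):
    K=c["intrinsics"];k1=c["k1"]
    p=np.atleast_2d(np.asarray(uv,float))
    D=np.array([k1,0,0,0.])
    return cv2.undistortPoints(p[:,None,:],K,D)[:,0,:]
def world(c,uv,z):  # depth
    s=rays(c,uv); P=np.c_[s,np.ones(len(s))]*np.asarray(z)[:,None]
    return (P-c["t"])@c["R"]
def cloud(c,mask):
    v,u=np.nonzero(mask&(c["range_z"]>0)); 
    return world(c,np.c_[u,v],c["range_z"][v,u])
def proj(c,X):
    X=np.atleast_2d(X); r=cv2.projectPoints(X,cv2.Rodrigues(c["R"])[0],np.array(c["t"],float),c["intrinsics"],np.array([c["k1"],0,0,0.]))
    return r[0][:,0]
E
python3 - <<'E'
from h import *
ims=[]
for n in ["top","scene"]:
    c=capture(n); cv2.imwrite(f"pics/{n}0.png",c["image"])
    print(n,(-np.array(c["R"]).T@c["t"]).round(3),c["k1"],c["intrinsics"][0][0])
    for q in ["car_remote","gate_remote","glasses_case","candle_1","bowl","walnut_tray","candle_tray","orb","purse"]:
        for d in silhouettes(n,q):
            if d["conf"]<.25: continue
            P=cloud(c,d["region"])
            if len(P)<5: print(q,d["conf"],"nodepth");continue
            xy=P[:,:2][P[:,2]>np.percentile(P[:,2],40)]
            r=cv2.minAreaRect(P[:,:2].astype(np.float32))
            print(q,round(d["conf"],2),np.round(d["xy"]),"med",np.median(P,0).round(3),"z",np.percentile(P[:,2],[2,50,98]).round(3),"rect",np.round(r[0],3),np.round(r[1],3),round(r[2]))
E
```

```text
pics
top [0.472 0.007 1.192] -0.09333164722755075 496.1108415809621
car_remote 0.85 [425. 150.] med [ 0.657 -0.246  0.014] z [0.007 0.014 0.019] rect [ 0.658 -0.246] [0.035 0.061] 59
car_remote 0.43 [331. 150.] med [ 0.658 -0.015  0.006] z [0.    0.006 0.02 ] rect [ 0.657 -0.014] [0.192 0.137] 87
glasses_case 0.81 [252. 249.] med [0.427 0.172 0.039] z [0.025 0.039 0.044] rect [0.425 0.176] [0.153 0.059] 73
glasses_case 0.69 [429. 150.] med [ 0.656 -0.245  0.014] z [-0.001  0.014  0.019] rect [ 0.656 -0.247] [0.039 0.063] 62
candle_1 0.9 [225. 152.] med [0.657 0.239 0.047] z [0.008 0.047 0.069] rect [0.656 0.241] [0.056 0.06 ] 46
candle_1 0.85 [329. 241.] med [0.433 0.003 0.047] z [0.04  0.047 0.069] rect [0.432 0.002] [0.06  0.056] 44
bowl 0.57 [500. 225.] med [ 0.47  -0.412  0.007] z [0.001 0.007 0.051] rect [ 0.471 -0.412] [0.223 0.197] 87
walnut_tray 0.72 [224. 147.] med [0.657 0.239 0.047] z [0.013 0.047 0.069] rect [0.655 0.244] [0.054 0.069] 21
candle_tray 0.58 [170. 235.] med [0.465 0.38  0.004] z [-0.001  0.004  0.013] rect [0.467 0.381] [0.192 0.189] 80
orb 0.79 [410. 188.] 
[... 670 characters left out ...]
.067] rect [0.389 0.019] [0.059 0.162] 70
bowl 0.89 [173. 213.] med [ 0.447 -0.401  0.014] z [0.002 0.014 0.05 ] rect [ 0.449 -0.402] [0.246 0.196] 6
walnut_tray 0.89 [331. 225.] med [ 0.659 -0.017  0.006] z [0.001 0.006 0.019] rect [ 0.647 -0.015] [0.19  0.163] 87
candle_tray 0.91 [414. 161.] med [0.465 0.378 0.005] z [0.001 0.005 0.013] rect [0.466 0.376] [0.184 0.19 ] 54
candle_tray 0.52 [355. 160.] med [0.441 0.164 0.035] z [0.005 0.035 0.043] rect [0.429 0.171] [0.146 0.058] 74
orb 0.82 [256. 212.] med [ 0.562 -0.197  0.04 ] z [0.004 0.04  0.058] rect [ 0.556 -0.195] [0.043 0.035] 78
purse 0.54 [382. 185.] med [0.562 0.198 0.02 ] z [0.007 0.02  0.024] rect [0.547 0.199] [0.073 0.051] 14
```

View pics/top0.png

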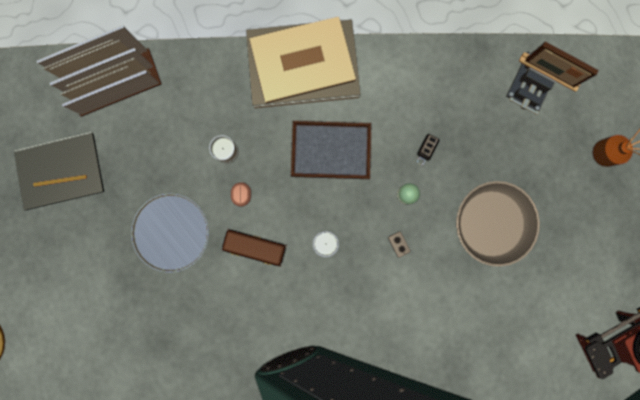

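View pics/scene0.png

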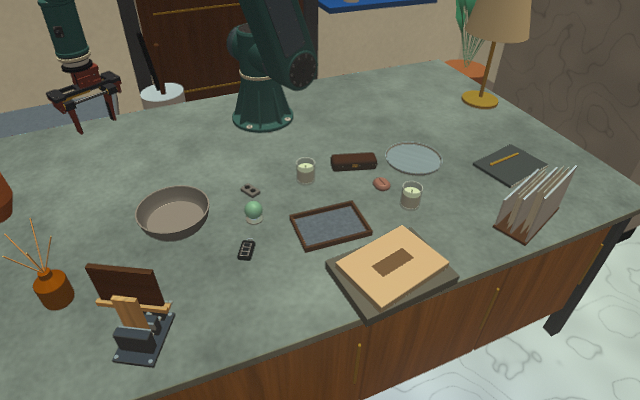

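Top view: candles at (222,148) and (326,243), case (254,247), purse (241,194), orb (410,193), car remote (428,147) with its ring toward lower left, and gate remote (399,243). The round tray is at (171,232), walnut tray (331,150) and bowl (498,224). The scene view agrees. Next I'll refine poses from height blobs in both cameras.

```bash
cat > meas.py <<'E'
from h import *
G={"car":(.657,-.246,.06),"gate":(.43,-.165,.06),"case":(.427,.172,.10),"candA":(.657,.24,.06),"candB":(.433,.003,.06),"orb":(.546,-.19,.05),"purse":(.553,.203,.05),"bowl":(.47,-.41,.13),"wal":(.657,-.015,.125),"ctray":(.466,.38,.12)}
def meas(names=None,cams=("top","scene")):
  for n in cams:
    c=capture(n); P=cloud(c,np.ones((400,640),bool))
    for q,(x,y,r) in G.items():
        if names and q not in names: continue
        d=np.hypot(P[:,0]-x,P[:,1]-y)
        Q=P[(d<r)&(P[:,2]<.12)]; 
        z0=np.median(P[(d<r+.03)&(d>r)&(P[:,2]<.02)][:,2])
        H=Q[Q[:,2]>z0+(.005 if q not in("ctray",) else .003)]
        top=np.percentile(H[:,2],95)
        if q in("case","car","gate","orb","purse","candA","candB"): T=H[H[:,2]>z0+.6*(top-z0)]
        else: T=H
        R=cv2.minAreaRect(T[:,:2].astype(np.float32)); b=cv2.boxPoints(R)
        e=b[1]-b[0] if np.linalg.norm(b[1]-b[0])>np.linalg.norm(b[2]-b[1]) else b[2]-b[1]
        print(n,q,len(T),"c",np.round(R[0],4),"size",np.round(sorted(R[1]),3),"long_deg",round(np.degrees(np.arctan2(e[1],e[0]))%180,1),"table",round(z0,4),"top",round(top,4),"mean",T.mean(0).round(4))
if __name__=="__main__": meas()
E
python3 meas.py
python3 - <<'E'
from h import *
print(current_position(),current_orientation())
for a in range(0,180,30):
    a=np.radians(a)
    from scipy.spatial.transform import Rotation as Ro
    q=Ro.from_matrix(np.array([[np.cos(a),np.sin(a),0],[np.sin(a),-np.cos(a),0],[0,0,-1]])).as_quat()
    print([ (None if (s:=inverse_kinematics([x,y,.02],q)) is None else round(s[5],2)) for x,y in [(.657,-.246),(.43,-.165),(.427,.172),(.657,.24),(.433,.003),(.466,.34),(.466,.42),(.47,-.41),(.657,-.015)]])
E
```

```text
top car 323 c [ 0.6588 -0.2474] size [0.035 0.059] long_deg 149.0 table -0.0007 top 0.0181 mean [ 0.6586 -0.247   0.0148]
top gate 290 c [ 0.4269 -0.1702] size [0.034 0.057] long_deg 26.2 table -0.0005 top 0.0164 mean [ 0.4265 -0.1697  0.0134]
top case 1447 c [0.4267 0.1728] size [0.056 0.147] long_deg 73.4 table 0.0001 top 0.0432 mean [0.4269 0.1716 0.0384]
top candA 532 c [0.6577 0.2394] size [0.054 0.058] long_deg 86.1 table -0.0 top 0.0672 mean [0.659  0.2402 0.0516]
top candB 503 c [0.4334 0.0029] size [0.056 0.056] long_deg 43.9 table -0.0001 top 0.067 mean [0.4328 0.0034 0.0506]
top orb 351 c [ 0.5458 -0.1932] size [0.047 0.048] long_deg 87.5 table -0.0006 top 0.0585 mean [ 0.5455 -0.1909  0.0503]
top purse 380 c [0.5544 0.2037] size [0.046 0.055] long_deg 178.7 table -0.0002 top 0.0247 mean [0.554  0.2033 0.0206]
top bowl 4488 c [ 0.469  -0.3975] size [0.233 0.237] long_deg 11.4 table -0.0006 top 0.0499 mean [ 0.4714 -0.412   0.0187]
top wal 3102 c [ 0.664  -0.0197] size [0.226 0.235] long_deg 175.2 table -0.0003 top 0.0206 mean [ 0.6619 -0.0131  0.0104]
top ctray 3516 c [0.4
[... 1713 characters left out ...]
(0.1), np.float64(-1.35), np.float64(-0.65)]
[np.float64(-1.5), np.float64(-1.56), np.float64(-0.81), np.float64(-0.8), np.float64(-1.2), np.float64(-0.54), np.float64(-0.42), np.float64(-1.88), np.float64(-1.18)]
[np.float64(-2.03), np.float64(-2.09), np.float64(-1.34), np.float64(-1.32), np.float64(-1.72), np.float64(-1.06), np.float64(-0.95), np.float64(-2.4), np.float64(-1.7)]
[np.float64(-2.55), np.float64(-2.61), np.float64(-1.86), np.float64(-1.84), np.float64(-2.25), np.float64(-1.58), np.float64(-1.47), np.float64(-2.92), np.float64(-2.22)]
[None, None, np.float64(-2.39), np.float64(-2.37), np.float64(-2.77), np.float64(-2.11), np.float64(-1.99), np.float64(2.84), np.float64(-2.75)]
```

Both views agree to 2–3 mm, so I'm moving now, remotes first.

```bash
cat > act.py <<'E'
from h import *
from scipy.spatial.transform import Rotation as Ro
def quat(deg):
    a=np.radians(deg)
    return Ro.from_matrix(np.array([[np.cos(a),np.sin(a),0],[np.sin(a),-np.cos(a),0],[0,0,-1]])).as_quat()
HI=.20
def pick(x,y,deg,z,opening):
    q=quat(deg); move_gripper(opening)
    move_ptp([x,y,HI],q); servo_line([x,y,z+.03],rate=.2)
    print("contact",servo_line([x,y,z],rate=.05,contact_N=8),"z",current_position()[2].round(4))
    move_gripper(0); g=current_finger_gap()
    servo_line([x,y,HI],rate=.2); print("gap",round(g,4),round(current_finger_gap(),4),"F",np.round(current_force(),2))
def place(x,y,deg,z,opening,cN=5,below=.004,slow=.03):
    move_ptp([x,y,HI],quat(deg)); servo_line([x,y,z+.025],rate=.15); sleep(.3)
    hit=servo_line([x,y,z-below],rate=slow,contact_N=cN)
    print("hit",hit,"z",round(current_position()[2],4),"want",z); sleep(.2)
    move_gripper(opening); sleep(.2); servo_line([x,y,HI],rate=.15); print("t",current_clock())
E
python3 - <<'E'
from act import *
pick(.6595,-.2472,61,.004,.06)
place(.471-.032,-.412,0,.011,.05,below=.001)
pick(.4275,-.170,-64.5,.004,.06)
place(.471+.030,-.412,0,.011,.046,below=.001)
c=capture("top"); cv2.imwrite("pics/top1.png",cv2.resize(c["image"][120:300,340:580],None,fx=3,fy=3))
E
```

```text
contact False z 0.0039
gap 0.0358 0.0357 F [ 0.45 -0.02 -0.81]
hit True z 0.0102 want 0.011
t 12.6083
contact False z 0.0039
gap 0.0338 0.0335 F [-0.62 -0.52 -0.77]
hit True z 0.0102 want 0.011
t 23.5833
```

View pics/top1.png

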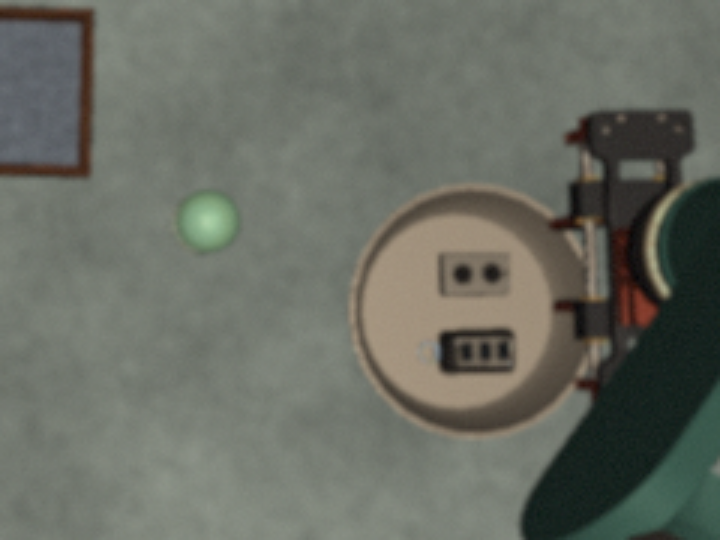

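```bash
python3 - <<'E'
from act import *
pick(.4275,.1718,-17,.016,.08)
# tray pose re-check just before placing, from the rim in both cameras
for n in("top","scene"):
    c=capture(n); s=[d for d in silhouettes(n,"walnut_tray")]
    for d in s:
        if 1:
            P=cloud(c,d["region"]); 
            if len(P)<50: continue
            r=cv2.minAreaRect(P[P[:,2]>.003][:,:2].astype(np.float32)); print(n,d["conf"],r)
E
```

```text
contact False z 0.0158
gap 0.0535 0.054 F [-0.46  0.32 -2.16]
top 0.86 ((0.6572071313858032, -0.012014240026473999), (0.1958571821451187, 0.13878844678401947), 88.02777862548828)
scene 0.74 ((0.6565917134284973, -0.015160344541072845), (0.19144926965236664, 0.14185859262943268), 87.5304183959961)
```

The crop shows both remotes flat in the bowl: grey at (475,274), black with its ring at (478,350). The orb has not moved. The case is gripped (gap 54 mm), and the tray pose is confirmed. Next I'll place the case, then the candles.

```bash
python3 - <<'E'
from act import *
place(.657,-.0137,-2,.021,.068,below=.003)
T=np.array([.4655,.3803]); u=np.array([np.cos(np.radians(120)),np.sin(np.radians(120))])*.042
b=T+u
pick(.4335,.0034,0,.022,.084)
place(*b,30,.026,.078,cN=4,below=.003,slow=.02)
c=capture("top"); cv2.imwrite("pics/top2.png",cv2.resize(c["image"][100:300,120:400],None,fx=2.8,fy=2.8))
E
```

```text
hit True z 0.021 want 0.021
t 35.4917
contact False z 0.0219
gap 0.0575 0.0578 F [ 0.04 -0.05 -2.02]
hit True z 0.0261 want 0.026
t 46.4167
```

View pics/top2.png

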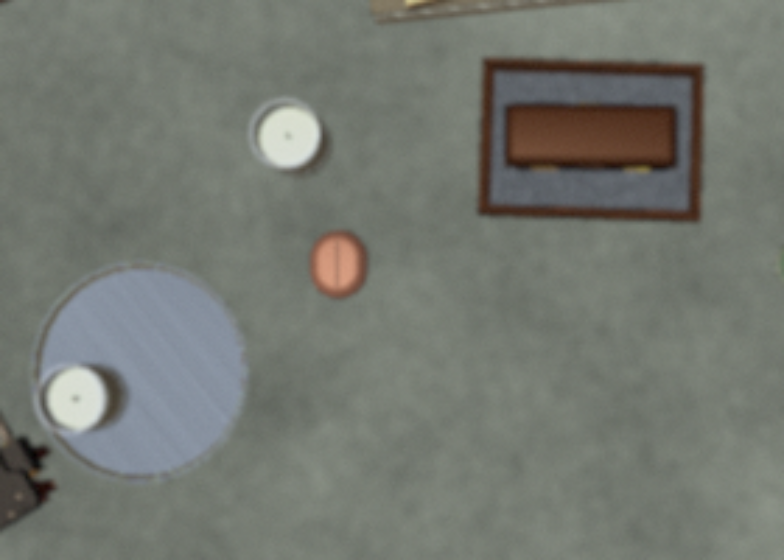

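The case lies lengthwise and centred in the walnut tray. Candle 2 stands on the steel tray at (75,398), left of centre as planned; parallax exaggerates the offset. I'll measure it, then place the second candle.

```bash
python3 - <<'E'
from act import *
import meas
T=np.array([.4655,.3803]); u=np.array([np.cos(np.radians(120)),np.sin(np.radians(120))])*.042
b=T+u; print("want",b)
meas.G["cB2"]=(b[0],b[1],.045)
meas.meas(["cB2"])
pick(.6585,.2392,0,.022,.084)
place(*(T-u),30,.026,.078,cN=4,below=.003,slow=.02)
move_ptp([.45,-.05,.35],quat(0))
goto_joints([-1.242, 0.359, 1.51, 0, 1.272, -0.115])
E
cat > fin.py <<'E'
from act import *
for n in("top","scene"):
    c=capture(n); cv2.imwrite(f"pics/{n}3.png",c["image"]); P=cloud(c,np.ones((400,640),bool))
    def blob(k,x,y,r,lo,hi):
        Q=P[(np.hypot(P[:,0]-x,P[:,1]-y)<r)&(P[:,2]>lo)&(P[:,2]<hi)]
        R=cv2.minAreaRect(Q[:,:2].astype(np.float32)); print(n,k,len(Q),np.round(R[0],4),np.round(R[1],3),round(R[2]),"z95",np.percentile(Q[:,2],95).round(4))
    blob("orb",.546,-.19,.05,.035,.1); blob("purse",.553,.203,.05,.014,.1)
    blob("case",.657,-.0137,.1,.028,.1)
    for s in(1,-1): blob("candle",.4655-s*.021,.3803+s*.0364,.042,.03,.1)
    blob("remotes",.471,-.412,.065,.013,.035)
    Q=P[(np.hypot(P[:,0]-.4655,P[:,1]-.3803)<.105)&(P[:,2]>.0075)&(P[:,2]<.016)]
    Q=Q[np.hypot(Q[:,0]-.4655,Q[:,1]-.3803)>.08]
    A=np.c_[2*Q[:,:2],np.ones(len(Q))]; s=np.linalg.lstsq(A,(Q[:,:2]**2).sum(1),rcond=None)[0]; print("steel tray",s[:2].round(4),"r",np.sqrt(s[2]+s[:2]@s[:2]).round(3))
print(current_clock(),current_finger_gap(),current_force())
E
python3 fin.py
```

```text
want [0.4445     0.41667307]
top cB2 677 c [0.4507 0.4167] size [0.064 0.071] long_deg 38.3 table 0.0037 top 0.0708 mean [0.4443 0.4141 0.0508]
scene cB2 393 c [0.4479 0.4176] size [0.057 0.063] long_deg 121.4 table 0.0048 top 0.0684 mean [0.453  0.4121 0.0457]
contact False z 0.0219
gap 0.0576 0.0576 F [ 0.45 -0.6  -3.89]
hit True z 0.0262 want 0.026
t 56.825
top orb 350 [ 0.5466 -0.1926] [0.048 0.048] 58 z95 0.059
top purse 387 [0.5543 0.2039] [0.046 0.055] 90 z95 0.0251
top case 1451 [ 0.6567 -0.0137] [0.147 0.057] 89 z95 0.0477
top candle 605 [0.4441 0.4161] [0.059 0.055] 89 z95 0.0712
top candle 612 [0.4865 0.3429] [0.059 0.056] 90 z95 0.0712
top remotes 700 [ 0.4689 -0.4097] [0.066 0.096] 88 z95 0.0234
steel tray [0.4654 0.3784] r 0.091
scene orb 211 [ 0.5523 -0.1938] [0.046 0.044] 72 z95 0.0582
scene purse 153 [0.5592 0.2016] [0.046 0.052] 88 z95 0.0242
scene case 900 [ 0.6579 -0.0153] [0.145 0.06 ] 90 z95 0.0466
scene candle 262 [0.4462 0.4174] [0.058 0.065] 54 z95 0.0689
scene candle 335 [0.4883 0.3424] [0.061 0.062] 83 z95 0.0707
scene remotes 413 [ 0.4723 -0.4098] [0.098 0.066] 0 z95 0.023
steel tray [0.4659 0.378 ] r 0.093
60.4417 0.07772596607918052 [ 0.33839119 -0.10269955  0.50454862]
```

View pics/scene3.png

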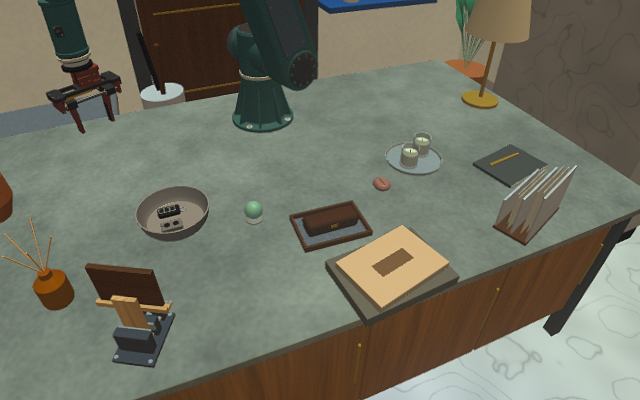

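The view shows the remotes in the bowl (170,217), the case in the tray (330,220) and both candles upright on the steel tray (410,155) and (422,145). The orb (254,211) and purse (382,184) are in place, and the gripper is clear.

```bash
python3 -c "
from bench import *
close_job()"
```

```text
the job is handed in; nothing more can be done
```

Everything is sorted and the job was handed in at about 60 s of the 136 s allowed; `close_job()` gives no verdict. I picked and placed each item once, with slow, force-stopped set-downs and no retries.

The last checks, from the top and scene cameras with the gripper clear of everything:

- **Remotes:** both lie flat in the bowl, about 30 mm from its centre.
- **Case:** it lies flat in the walnut tray, within about 2 mm of centre and 2–3° of the tray's length.
- **Candle glasses:** both stand upright on the steel tray, about 41–44 mm from its centre (limit 60 mm).
- **Orb and purse:** they are within about 2 mm of their starting positions, which is within measurement noise.

**Disagreements:** no check failed. The scene and top cameras differ by up to about 6 mm, mainly on the orb and purse. They differed the same way before I moved anything, so it comes from the viewing angle. In the first pictures the networks gave some false labels (for example, a candle reported as the walnut tray) and missed the gate remote. I located things from depth instead and checked them against the pictures.

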